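# Scoop ball-valve balls from the sorting trough into the bucket

## Task

Draw the metal hand scoop out from under the parts cabinet, set it down flat on the bench with its whole handle clear of the cabinet and let go, then take it by its handle and scoop the valve balls out of the grey trough and tip them into the black bucket: at least four of the five must end up in the bucket, and none may be left anywhere but in the bucket or the trough. Do not touch the balls with the fingers, leave the bucket standing where it is and do not disturb the other things on the bench. Finish by setting the scoop down flat on the bench and letting go.

Things in the scene. Friction and masses are not known exactly. Their poses are not given: they have to be found in the camera images.
- scoop: Aluminium hand scoop, black handle, 230 mm long, 0.25 kg; stands flat by itself, balances 36 mm behind its origin. Origin: underside of the bowl, mid-length; x out of the open mouth, z up. Flat floor 2 mm thick, from the back wall at x = -55 to the lip at x = +55. Starts flat on the bench, most of its handle in the gap under the cabinet, bowl in the open, mouth away from the cabinet.
- scoop_bowl (a point): Middle of the bowl's parallel part (scoop x = -20 mm, 20 mm above the underside). Side walls here, x = -55 to 0, are parallel, 40 mm high, 68 mm wide over the outside (y), so can be gripped across; ahead they flare, 34 mm high, to 92 mm wide at x = 25. The last 30 mm of floor (the lip, 90 mm wide) has no walls. Axes as the scoop's.
- scoop_handle (a point): Centre of the scoop's black handle (scoop x = -122.5 mm, 75 mm above the underside): a straight bar along x from x = -70 to -175 mm, 20 mm wide (y) and 20 mm high, joined to the bowl's back wall by a sloping strap. Axes as the scoop's.
- scoop_handle_end (a point): Rear end of the scoop's handle (scoop x = -175 mm, height 75 mm). Axes as the scoop's.
- parts_cabinet: Grey fixed small-parts cabinet on two side feet. Origin on the bench under its middle; its drawer front faces its -x. 200 mm deep (x from -100 to 100), 260 mm wide (y), top 250 mm above the bench. The gap below it is 100 mm high and 236 mm wide between the feet, open at front and back.
- trough: Grey open sorting trough fixed to the bench. Origin on the bench under its middle; x along its length. 270 x 114 mm outside, 260 x 104 mm inside, walls 5 mm, inner floor 5 mm and rim 44 mm above the bench. At the start the balls lie in its +x half, their centres at x between 30 and 114 mm; the -x half is empty.
- ball0: White plastic ball-valve ball with a dark bore, 31 mm across, 30 g, polished and slick (friction 0.3), rolls freely; one of five alike. Origin at its centre; axes turn as it rolls.
- ball1: White plastic ball-valve ball with a dark bore, 31 mm across, 30 g, polished and slick (friction 0.3), rolls freely; one of five alike. Origin at its centre; axes turn as it rolls.
- ball2: White plastic ball-valve ball with a dark bore, 31 mm across, 30 g, polished and slick (friction 0.3), rolls freely; one of five alike. Origin at its centre; axes turn as it rolls.
- ball3: White plastic ball-valve ball with a dark bore, 31 mm across, 30 g, polished and slick (friction 0.3), rolls freely; one of five alike. Origin at its centre; axes turn as it rolls.
- ball4: White plastic ball-valve ball with a dark bore, 31 mm across, 30 g, polished and slick (friction 0.3), rolls freely; one of five alike. Origin at its centre; axes turn as it rolls.
- bucket: Round black open bucket, loose, 0.45 kg. Origin at its underside, z up; 90 mm high, 156 mm across at the mouth, tapering towards the foot, wall 4 mm.
- screwdriver: Bystander: screwdriver. Origin at the middle of its underside.
- reamer: Bystander: orange pipe reamer. Origin at the middle of its underside.
- pipe_socket: Bystander: standing pipe socket. Origin at the middle of its underside.
- spray_can: Bystander: spray can. Origin at the middle of its underside.
- tape_measure: Bystander: tape measure. Origin at the middle of its underside.
There are look-alikes about, which are no part of the job. There is more than one size of the scoop; the job needs the smaller.

How it is judged:
On the way, in this order (a step that is already met when the one before it is completed fails the run):
1. the scoop stands flat on the bench with its handle clear of the cabinet, let go (height (world z) of scoop below 0.008 m and angle between scoop's own z axis and vertical below 0.12 rad and (x of scoop_handle_end in the frame of parts_cabinet below -0.1 m or x of scoop_handle_end in the frame of parts_cabinet above 0.1 m or y of scoop_handle_end in the frame of parts_cabinet above 0.13 m or y of scoop_handle_end in the frame of parts_cabinet below -0.13 m) and contact force between the fingers and scoop below 0.1 N and linear speed of scoop below 0.02 m/s), for 0.2 s.
2. the scoop, held by its handle, is lifted with at least one ball in it (contact force between the fingers and scoop above 1 N and x of the grasp point in the frame of scoop below -0.058 m and height (world z) of scoop above 0.045 m and ((x of ball0 in the frame of scoop between -0.055 and 0.055 m and y of ball0 in the frame of scoop between -0.04 and 0.04 m and z of ball0 in the frame of scoop between 0.005 and 0.06 m) or (x of ball1 in the frame of scoop between -0.055 and 0.055 m and y of ball1 in the frame of scoop between -0.04 and 0.04 m and z of ball1 in the frame of scoop between 0.005 and 0.06 m) or (x of ball2 in the frame of scoop between -0.055 and 0.055 m and y of ball2 in the frame of scoop between -0.04 and 0.04 m and z of ball2 in the frame of scoop between 0.005 and 0.06 m) or (x of ball3 in the frame of scoop between -0.055 and 0.055 m and y of ball3 in the frame of scoop between -0.04 and 0.04 m and z of ball3 in the frame of scoop between 0.005 and 0.06 m) or (x of ball4 in the frame of scoop between -0.055 and 0.055 m and y of ball4 in the frame of scoop between -0.04 and 0.04 m and z of ball4 in the frame of scoop between 0.005 and 0.06 m))), for 0.2 s.
At the end, for the whole second after the job is handed in: At least four of the five balls are inside the bucket and the fifth is in the bucket or in the trough; the bucket stands upright (within 0.1 rad) and within 40 mm of where it was; the scoop stands flat on the bench (underside within 8 mm of it, tilt under 0.12 rad), at rest and let go ((((horizontal distance between ball0 and bucket below 0.07 m and z of ball0 in the frame of bucket between 0 and 0.085 m) and (horizontal distance between ball1 and bucket below 0.07 m and z of ball1 in the frame of bucket between 0 and 0.085 m) and (horizontal distance between ball2 and bucket below 0.07 m and z of ball2 in the frame of bucket between 0 and 0.085 m) and (horizontal distance between ball3 and bucket below 0.07 m and z of ball3 in the frame of bucket between 0 and 0.085 m)) or ((horizontal distance between ball0 and bucket below 0.07 m and z of ball0 in the frame of bucket between 0 and 0.085 m) and (horizontal distance between ball1 and bucket below 0.07 m and z of ball1 in the frame of bucket between 0 and 0.085 m) and (horizontal distance between ball2 and bucket below 0.07 m and z of ball2 in the frame of bucket between 0 and 0.085 m) and (horizontal distance between ball4 and bucket below 0.07 m and z of ball4 in the frame of bucket between 0 and 0.085 m)) or ((horizontal distance between ball0 and bucket below 0.07 m and z of ball0 in the frame of bucket between 0 and 0.085 m) and (horizontal distance between ball1 and bucket below 0.07 m and z of ball1 in the frame of bucket between 0 and 0.085 m) and (horizontal distance between ball3 and bucket below 0.07 m and z of ball3 in the frame of bucket between 0 and 0.085 m) and (horizontal distance between ball4 and bucket below 0.07 m and z of ball4 in the frame of bucket between 0 and 0.085 m)) or ((horizontal distance between ball0 and bucket below 0.07 m and z of ball0 in the frame of bucket between 0 and 0.085 m) and (horizontal distance between ball2 and bucket below 0.07 m and z of ball2 in the frame of bucket between 0 and 0.085 m) and (horizontal distance between ball3 and bucket below 0.07 m and z of ball3 in the frame of bucket between 0 and 0.085 m) and (horizontal distance between ball4 and bucket below 0.07 m and z of ball4 in the frame of bucket between 0 and 0.085 m)) or ((horizontal distance between ball1 and bucket below 0.07 m and z of ball1 in the frame of bucket between 0 and 0.085 m) and (horizontal distance between ball2 and bucket below 0.07 m and z of ball2 in the frame of bucket between 0 and 0.085 m) and (horizontal distance between ball3 and bucket below 0.07 m and z of ball3 in the frame of bucket between 0 and 0.085 m) and (horizontal distance between ball4 and bucket below 0.07 m and z of ball4 in the frame of bucket between 0 and 0.085 m))) and ((horizontal distance between ball0 and bucket below 0.07 m and z of ball0 in the frame of bucket between 0 and 0.085 m) or (x of ball0 in the frame of trough between -0.135 and 0.135 m and y of ball0 in the frame of trough between -0.057 and 0.057 m and height (world z) of ball0 below 0.05 m)) and ((horizontal distance between ball1 and bucket below 0.07 m and z of ball1 in the frame of bucket between 0 and 0.085 m) or (x of ball1 in the frame of trough between -0.135 and 0.135 m and y of ball1 in the frame of trough between -0.057 and 0.057 m and height (world z) of ball1 below 0.05 m)) and ((horizontal distance between ball2 and bucket below 0.07 m and z of ball2 in the frame of bucket between 0 and 0.085 m) or (x of ball2 in the frame of trough between -0.135 and 0.135 m and y of ball2 in the frame of trough between -0.057 and 0.057 m and height (world z) of ball2 below 0.05 m)) and ((horizontal distance between ball3 and bucket below 0.07 m and z of ball3 in the frame of bucket between 0 and 0.085 m) or (x of ball3 in the frame of trough between -0.135 and 0.135 m and y of ball3 in the frame of trough between -0.057 and 0.057 m and height (world z) of ball3 below 0.05 m)) and ((horizontal distance between ball4 and bucket below 0.07 m and z of ball4 in the frame of bucket between 0 and 0.085 m) or (x of ball4 in the frame of trough between -0.135 and 0.135 m and y of ball4 in the frame of trough between -0.057 and 0.057 m and height (world z) of ball4 below 0.05 m)) and height (world z) of scoop below 0.008 m and angle between scoop's own z axis and vertical below 0.12 rad and contact force between the fingers and scoop below 0.1 N and linear speed of scoop below 0.02 m/s and angle between bucket's own z axis and vertical below 0.1 rad and distance of bucket from where it was at the start of the episode below 0.04 m); the robot touches nothing.
It fails at once if a ball is touched by the fingers (contact force between the fingers and ball0 above 0.3 N or contact force between the fingers and ball1 above 0.3 N or contact force between the fingers and ball2 above 0.3 N or contact force between the fingers and ball3 above 0.3 N or contact force between the fingers and ball4 above 0.3 N).
It fails at once if the bucket is tipped or shoved (tilt over 0.35 rad or moved over 60 mm) (angle between bucket's own z axis and vertical above 0.35 rad or distance of bucket from where it was at the start of the episode above 0.06 m).
It fails at once if another thing on the bench is moved more than 40 mm or knocked over (distance of any of screwdriver, reamer, pipe_socket, spray_can, tape_measure from where it was at the start of the episode above 0.04 m or angle between any of reamer, pipe_socket, spray_can, tape_measure's own z axis and vertical above 0.5 rad).
It also fails if it takes over 70 s, if anything falls off the work surface, if the arm or the gripper's body presses on something with over 40 N, if the wrist force passes 120 N, or if a joint passes its speed limit or range.

## Robot

A 6-joint arm with a two-finger parallel gripper is mounted at the origin on the work surface. World frame = base frame: x ahead of the robot, y to its left, z up, the work surface at z = 0. Lengths are in m, angles in rad, forces in N, time in s.
With the tool pointing down it reaches from about 0.225 to 0.875 m from the base axis. Payload 3.4 kg.
Tool frame: the origin (TCP) lies at the very end of the fingers, on their centre line; the grasp point (between the pads) lies 19 mm behind it (manip.hold_point_z is the distance from the TCP to the grasp point, in m); z points along the fingers, y is the line along which they close (so a half turn about z gives the same grasp; the last joint's range is limited). The gripper opens to 85 mm and grips with 20 to 120 N. Pads are 22 mm wide; open, the fingers measure 114 mm over their backs; the gripper's body (76 mm by 85 mm) begins 54 mm behind the grasp point. The pads swing forward as they close: fully open they stand 13 mm farther back than shut.
Start: joints at [-1.313, 0.276, 1.505, -0, 1.361, -0.121], TCP at [0.213, -0.534, 0.231] pointing down, gripper open.
Joint ranges: [-2.89, 2.89], [-0.75, 2.08], [0.22, 2.7], [-1.18, 4.32], [0.11, 2.71], [-2.7, 2.7]. Speed limits (rad/s): [2.57, 2.57, 3.14, 3.14, 3.14, 3.14].

## Interface

Orientations are given as a unit quaternion [w, x, y, z].
In Python, from rig import readout, viewer, order, manip gives the robot as it stands. The module is installed in compiled form; this text tells all that it offers.
- The arm moves only by the tool send_rows, never from a script. Its arguments are lists of equal length, an entry for each row: "xyz": the shift along the world's x, y, z in m, a list of three; "delta_rot": the turn, a rotation vector about the world's x, y, z in degrees, a list of three. In form: {"xyz": [[tx, ty, tz], ...], "delta_rot": [[wx, wy, wz], ...]}. A call has 1 to 12 rows; each row shifts and turns the commanded pose from where the row before left it; what a row does not reach is not made up. A row lasts 1/10 s, in which the tool goes at most 50 mm and 8.59 degrees, less where a joint would pass 70% of its speed; a pose out of reach is approached as far as the arm can. A call with a gripper value outside its range is refused whole. "gripper" is the finger opening in m, from 0 to 0.0854, set as the call begins (left out, the last holds). The fingers move at their own pace and stop on an object; "force" is the grip in N (left out, the last holds). Time passes only in rows, so rows that do not move let the fingers close. It gives the time, the measured TCP pose, the force, the opening and the grip force at its end, in the units of the state.
- readout.get_state(): the state, without advancing time (a new reading comes with each control period).
- viewer.get_image(name): name is "scene" or "top" or "wrist"; returns a dict with "color" (384x512x3 uint8, red, green, blue), "depth" (384x512 float32, m along the optical axis (not along the pixel's ray), 0 where there is no reading), "K" (3x3 intrinsics, pixels), "camera_from_world" (4x4, takes a point from world to camera coordinates). Camera axes: x right, y up, looking along -z (the intrinsics and any distortion apply to the point x, -y, -z); pixel columns grow to the right and rows downward; lengths in m; the calibration is good to about 2 mm. A picture is of the moment at which its call begins.
- order.sign_off(): hands the job in; it is judged then, once.
The state is a dict: "clock": time; "qpos": joint angles; "qd": joint speeds; "effort": joint torques, N m; "position": TCP position; "ee_rot": TCP orientation; "contact_force": force on the tool from outside, world axes, zero at the start; "moment": the same for the moment, N m; "width": finger opening in m; "gripper_force": force on a finger pad.
Only numpy, scipy, OpenCV 4.12 (cv2) and the standard library are available. Lean on these libraries where they do the work, as an engineer would, in place of code of your own. Each camera call takes 0.05 s, during which the arm holds its last target. There are 200 camera calls.

## Working session

There is one attempt and no reset: what is moved stays moved. The work goes in short steps, Python scripts to look and compute and a tool call to move; the robot and the scene stay as the last step left them, time stands still between calls to the robot, and variables do not carry over. Pictures are saved under pics/ and viewed, at most 10 in all, crops included, and the job is handed in when it is done.

Besides the shell and the picture viewer there is one more tool, called after "Call:" as name(argument=value, ...) on one line, values as JSON. send_rows: Moves the arm, as the interface text tells. Its arguments: {"type":"object","properties":{"xyz":{"type":"array"},"delta_rot":{"type":"array"},"gripper":{"type":"number"},"force":{"type":"number"}},"required":["xyz","delta_rot"]}

```bash
mkdir -p pics; cat > h.py <<'E'
import numpy as np, cv2
from rig import readout, viewer, order, manip
def grab(n,save=None):
    im=viewer.get_image(n)
    if save: cv2.imwrite('pics/'+save+'.png',cv2.cvtColor(im['color'],cv2.COLOR_RGB2BGR))
    np.savez(''+n+'.npz',**im)
    return im
def load(n): return dict(np.load(''+n+'.npz'))
def cloud(im):
    K=im['K'];d=im['depth'];h,w=d.shape
    u,v=np.meshgrid(np.arange(w),np.arange(h))
    x=(u-K[0,2])/K[0,0]*d;y=(v-K[1,2])/K[1,1]*d
    P=np.stack([x,-y,-d,np.ones_like(d)],-1)
    W=P@np.linalg.inv(im['camera_from_world']).T
    W=W[...,:3];W[d==0]=np.nan
    return W
def onplane(im,uv,z):
    K=im['K'];T=np.linalg.inv(im['camera_from_world'])
    out=[]
    for u,v in np.atleast_2d(uv):
        r=T[:3,:3]@np.array([(u-K[0,2])/K[0,0],-(v-K[1,2])/K[1,1],-1]);c=T[:3,3]
        out.append(c+r*(z-c[2])/r[2])
    return np.array(out)
def proj(im,p):
    q=im['camera_from_world']@np.append(p,1);K=im['K']
    return K[0,0]*q[0]/-q[2]+K[0,2],K[1,1]*-q[1]/-q[2]+K[1,2]
E
python3 - <<'E'
from h import *
a=grab('scene','scene0');b=grab('top','top0')
print(readout.get_state())
for im in(a,b):
    T=np.linalg.inv(im['camera_from_world']);print(T.round(3),im['K'][0,0])
A=np.hstack([a['color'],b['color']])
A=cv2.resize(A,(800,300))
E
```

```text
{'clock': 0.1, 'qpos': array([-1.31304740e+00,  2.76517524e-01,  1.50601242e+00,  2.53098471e-05,
        1.36073547e+00, -1.20975339e-01]), 'qd': array([ 0.00079065, -0.0023453 , -0.00267297, -0.0007135 ,  0.00014607,
       -0.00017534]), 'effort': array([ 1.50686123e-03, -4.17697978e+01, -2.46406496e+01, -9.85051042e-05,
        5.86952592e-03,  4.96497648e-06]), 'position': array([ 0.21248962, -0.53377351,  0.230532  ]), 'ee_rot': array([-8.35272607e-04,  9.82124657e-01,  1.88229801e-01, -4.48073035e-05]), 'contact_force': array([-0.10779243,  0.58651088,  0.56688347]), 'moment': array([ 0.01133354, -0.020984  ,  0.06081575]), 'gripper_force': 0.0, 'width': 0.0855957783166441}
[[ 0.313 -0.637  0.704  1.314]
 [ 0.95   0.219 -0.223 -0.344]
 [-0.012  0.739  0.674  0.899]
 [ 0.     0.     0.     1.   ]] 389.7671334335014
[[ 0.029  0.998 -0.065  0.34 ]
 [-1.     0.028 -0.011 -0.068]
 [-0.01   0.065  0.998  1.323]
 [ 0.     0.     0.     1.   ]] 476.6133810721711
```

View pics/scene0.png

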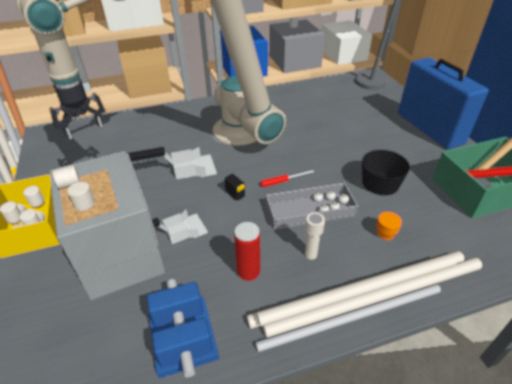

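View pics/top0.png

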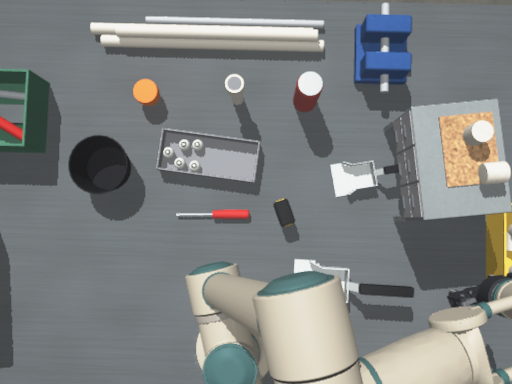

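Scene picture: small scoop at (183,227) with its handle under the grey cabinet (105,235). Big scoop at (190,163), lying free. Trough at (310,205), bucket at (385,172), red can at (248,250), socket at (314,235), tape measure at (235,186) and screwdriver at (287,178).

Top picture: candidates for the scoop are (355,177) and (325,280). The job's scoop is the one at (355,177), with its handle in the gap. I'll check it in a crop.

```bash
python3 - <<'E'
from h import *
a=load('top')
c=a['color'][60:240,130:420]; d=cv2.resize(c,None,fx=2.7,fy=2.7,interpolation=cv2.INTER_CUBIC)
cv2.imwrite('pics/crop1.png',cv2.cvtColor(d,cv2.COLOR_RGB2BGR))
W=cloud(a)
hsv=cv2.cvtColor(a['color'],cv2.COLOR_RGB2HSV)
def comp(mask,name,z=None,mina=30):
    n,l,s,ce=cv2.connectedComponentsWithStats(mask.astype(np.uint8))
    for i in range(1,n):
        if s[i,4]>=mina:
            w=W[l==i]; r=cv2.minAreaRect(w[:,:2].astype(np.float32)[np.isfinite(w[:,0])])
            print(name,ce[i].round(),s[i,4],'xyz',np.nanmedian(w,0).round(3),'zmax',np.nanpercentile(w[:,2],98).round(3),'rect',np.round(r[0],3),np.round(r[1],3),round(r[2],1))
# tall cabinet
m=W[...,2]>0.2; m[:, :390]=0; m[250:]=0
comp(m,'cab',mina=500)
s=np.zeros(m.shape,bool); 
roi=s.copy(); roi[145:205,325:400]=1
comp(roi&(W[...,2]>0.008)&(hsv[...,2]>90),'scoop')
comp(roi&(hsv[...,2]>110),'scoopbright')
roi=s.copy(); roi[120:195,150:270]=1
comp(roi&(W[...,2]>0.035),'troughrim')
comp(roi&(W[...,2]<0.05)&(W[...,2]>0.003)&(hsv[...,2]>60),'trough')
comp(roi&(hsv[...,2]>170)&(hsv[...,1]<60),'ball',mina=5)
roi=s.copy(); roi[120:210,60:145]=1
comp(roi&(W[...,2]>0.08),'bucketrim')
roi=s.copy(); roi[60:240,120:330]=1
comp(roi&(W[...,2]>0.012),'obj')
b=load('scene')
E
```

```text
cab [456. 160.] 11078 xyz [ 0.493 -0.498  0.251] zmax 0.304 rect [ 0.497 -0.504] [0.261 0.211] 6.9
scoop [398. 162.] 41 xyz [ 0.508 -0.403  0.128] zmax 0.137 rect [ 0.498 -0.402] [0.005 0.054] 88.3
scoop [368. 173.] 245 xyz [ 0.486 -0.36   0.036] zmax 0.074 rect [ 0.478 -0.335] [0.088 0.1  ] 11.8
scoopbright [357. 173.] 3497 xyz [ 0.486 -0.322  0.001] zmax 0.042 rect [ 0.483 -0.336] [0.166 0.203] 1.6
troughrim [206. 154.] 596 xyz [0.529 0.094 0.044] zmax 0.049 rect [0.519 0.089] [0.271 0.115] 83.7
trough [206. 155.] 3844 xyz [0.523 0.099 0.008] zmax 0.047 rect [0.512 0.095] [0.289 0.167] 80.0
ball [217. 162.] 1891 xyz [0.505 0.059 0.006] zmax 0.044 rect [0.512 0.085] [0.257 0.095] 83.7
ball [196. 143.] 60 xyz [0.553 0.122 0.033] zmax 0.041 rect [0.555 0.121] [0.026 0.028] 86.6
ball [189. 171.] 8 xyz [0.475 0.141 0.025] zmax 0.047 rect [0.474 0.141] [0.014 0.006] 42.6
bucketrim [ 92. 163.] 448 xyz [0.488 0.399 0.089] zmax 0.095 rect [0.481 0.37 ] [0.153 0.154] 3.2
obj [307.  91.] 884 xyz [ 0.67  -0.168  0.167] zmax 0.174 rect [ 0.683 -0.171] [0.064 0.063] 33.3
obj [235.  88.] 435 xyz [0.678 0.015 0.149] zmax 0.155 rect [0.685 0.016] [0.046 0.048] 87.5
obj [146.  92.] 538 xyz [0.682 0.259 0.062] zmax 0.067 rect [0.685 0.262] [0.064 0.063] 89.8
obj [198. 154.] 1081 xyz [0.523 0.147 0.039] zmax 0.049 rect [0.519 0.089] [0.271 0.115] 83.7
obj [184. 145.] 100 xyz [0.547 0.155 0.032] zmax 0.039 rect [0.547 0.156] [0.028 0.028] 0.6
obj [197. 145.] 98 xyz [0.547 0.119 0.032] zmax 0.04 rect [0.549 0.12 ] [0.027 0.028] 0.2
obj [125. 168.] 160 xyz [0.472 0.303 0.074] zmax 0.094 rect [0.48  0.312] [0.099 0.038] 1.8
obj [194. 166.] 99 xyz [0.49  0.126 0.031] zmax 0.038 rect [0.49  0.126] [0.028 0.027] 7.0
obj [283. 213.] 408 xyz [ 0.369 -0.119  0.065] zmax 0.071 rect [ 0.369 -0.121] [0.072 0.04 ] 21.3
obj [224. 214.] 398 xyz [0.36  0.034 0.022] zmax 0.03 rect [0.361 0.074] [0.022 0.198] 1.6
```

View pics/crop1.png

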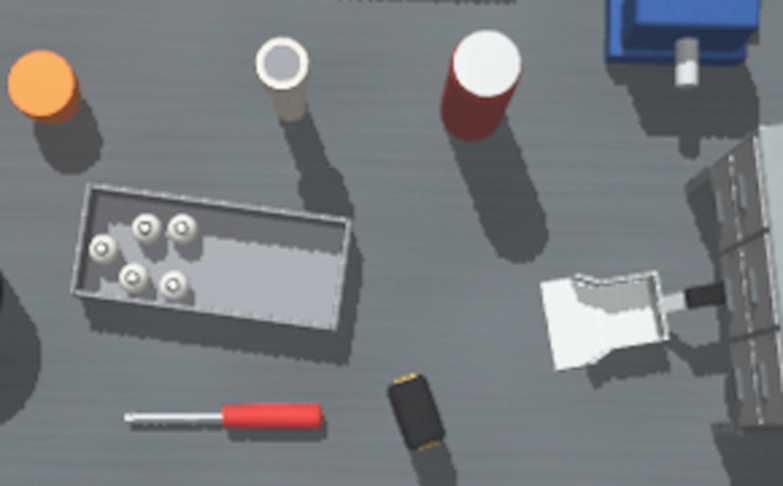

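The crop confirms the choice: the bowl is at crop (605,315), about 90 mm wide, with its black handle at (705,295) going under the cabinet. The trough has its five balls at the left end, at crop (102,248), (146,228), (182,228), (133,277) and (174,285). Next, the scoop pose.

```bash
python3 - <<'E'
from h import *
a=load('top');b=load('scene');W=cloud(a);V=cloud(b)
f=lambda p:np.array(p)/2.7+[130,60]-0.3
l=onplane(a,[f((541,282)),f((557,370))],.002);w=onplane(a,[f((657,272)),f((668,340))],.04)
h=onplane(a,[f((687,296))],.085)
print('lip',l.round(4),np.linalg.norm(l[0]-l[1]),'\nback',w.round(4),np.linalg.norm(w[0]-w[1]),'handle front top',h.round(4))
lm=l.mean(0);wm=w.mean(0);d=(lm-wm)[:2];print('len',np.linalg.norm(d),'yaw',np.degrees(np.arctan2(d[1],d[0])))
e=l[0]-l[1];print('yaw from lip',np.degrees(np.arctan2(e[1],e[0]))+90, 'hdl yaw',np.degrees(np.arctan2(*(lm-h[0])[[1,0]])))
# scene view: bowl points & colour mask
m=np.zeros(V.shape[:2],bool); m[205:250,155:215]=1
hv=cv2.cvtColor(b['color'],cv2.COLOR_RGB2HSV)[...,2]
p=V[m&(hv>130)&(V[...,2]>-.01)]; print('scene bowl z pct',np.percentile(p[:,2],[2,50,98]).round(4)); q=p[p[:,2]<.008]; r=cv2.minAreaRect(q[:,:2].astype(np.float32));print('floor',r)
# cabinet front plane pts
for name,X in(('top',W),('scene',V)):
    s=(X[...,2]>.245)&(X[...,2]<.256)&(X[...,1]<-.35)&(X[...,0]>.3)&(X[...,0]<.7)
    print(name,'cab',cv2.minAreaRect(X[s][:,:2].astype(np.float32)))
    s=(X[...,2]>.06)&(X[...,2]<.095)&(abs(X[...,1]-.37)<.1)&(abs(X[...,0]-.48)<.1)
    print(name,'bucket',cv2.minEnclosingCircle(X[s][:,:2].astype(np.float32)))
    s=(X[...,2]>.04)&(X[...,2]<.05)&(abs(X[...,1]-.09)<.15)&(abs(X[...,0]-.52)<.09)
    print(name,'trough',cv2.minAreaRect(X[s][:,:2].astype(np.float32)), np.median(X[s][:,2]))
E
```

```text
lip [[ 0.5087 -0.2489  0.002 ]
 [ 0.4183 -0.267   0.002 ]] 0.09218644149134166 
back [[ 0.5171 -0.3594  0.04  ]
 [ 0.4492 -0.3712  0.04  ]] 0.06899079942623339 handle front top [[ 0.4884 -0.3783  0.085 ]]
len 0.1091505654291393 yaw 100.34242306555916
yaw from lip 101.33186959198731 hdl yaw 101.66018338077579
scene bowl z pct [-0.0029  0.0035  0.1105]
floor ((0.4646507501602173, -0.33007127046585083), (0.13314014673233032, 0.1572277992963791), 8.977361679077148)
top cab ((0.49714982509613037, -0.5065416693687439), (0.26016807556152344, 0.20431669056415558), 6.957950592041016)
top bucket ((0.47979679703712463, 0.37026944756507874), 0.07836705446243286)
top trough ((0.5192312598228455, 0.08875124901533127), (0.2698594927787781, 0.11431083083152771), 83.86236572265625) 0.044030570322303175
scene cab ((0.4990744888782501, -0.5070205330848694), (0.26455166935920715, 0.2029254138469696), 7.1283159255981445)
scene bucket ((0.4821970462799072, 0.36787107586860657), 0.08123703300952911)
scene trough ((0.5217666029930115, 0.08870847523212433), (0.27086731791496277, 0.11891046911478043), 83.70526123046875) 0.0427623881626914
```

Call:
send_rows(xyz=[[0.01,0.034,0],[0.01,0.034,0],[0.01,0.034,0],[0.01,0.034,0],[0.01,0.034,0],[0.01,0.034,0],[0.034,0,0],[0.034,0,0],[0.034,0,0],[0.034,0,0],[0.034,0,0],[0.034,0,0]], delta_rot=[[0,0,6.6],[0,0,6.6],[0,0,6.6],[0,0,6.6],[0,0,6.6],[0,0,6.6],[0,0,6.6],[0,0,6.6],[0,0,6.6],[0,0,6.6],[0,0,6.6],[0,0,6.6]], gripper=0.085, force=60)

```text
clock: 1.3
position: [0.4778, -0.3299, 0.2308]
ee_rot: [-0.0, 0.635, 0.773, -0.0]
contact_force: [0.6, -0.3, 0.5]
width: 0.085
gripper_force: 0.0
```

```bash
cat > scoopfit.py <<'E'
from h import *
im=grab('wrist','wrist1');W=cloud(im)
T=np.linalg.inv(im['camera_from_world']);print(T.round(3))
E
python3 - <<'E'
from scoopfit import *
E
```

```text
[[ 0.981 -0.186 -0.053  0.463]
 [ 0.193  0.943  0.271 -0.261]
 [-0.    -0.276  0.961  0.374]
 [ 0.     0.     0.     1.   ]]
```

View pics/wrist1.png

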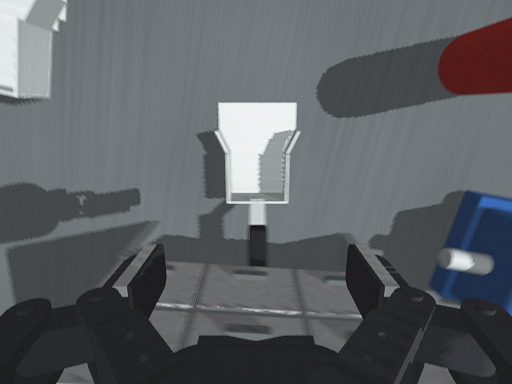

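Wrist picture: the scoop is square in view, with lip corners at (218,103) and (297,103), back-wall top at (227,203)–(288,203), and handle at (258,245) entering the gap between the fingers.

```bash
python3 - <<'E'
from h import *
im=load('wrist')
l=onplane(im,[(218,103),(297,103)],.002);w=onplane(im,[(227,203),(288.5,203)],.04)
for p in(l,w):print(p.round(4),np.linalg.norm(p[0]-p[1]))
d=(l-w).mean(0)[:2];print(np.linalg.norm(d),np.degrees(np.arctan2(d[1],d[0])));d/=np.linalg.norm(d)
print('origin',l.mean(0)[:2]-.055*d,w.mean(0)[:2]+.055*d)
# triangulated height of back wall corner & handle front end using top view
a=load('top');f=lambda p:np.array(p)/2.7+[130,60]-0.3
def tri(pa,pb):
    A=onplane(a,[pa],0)[0];A2=onplane(a,[pa],.2)[0];B=onplane(im,[pb],0)[0];B2=onplane(im,[pb],.2)[0]
    u=A2-A;v=B2-B;s=np.linalg.lstsq(np.c_[u,-v],B-A,rcond=None)[0];return (A+u*s[0]).round(4),(B+v*s[1]).round(4)
print(tri(f((657,272)),(288.5,203)),tri(f((687,296)),(258,226)),tri(f((549,326)),(257.5,103)))
E
```

```text
[[ 0.4198 -0.2664  0.002 ]
 [ 0.5098 -0.2486  0.002 ]] 0.09176062655636572
[[ 0.4518 -0.3719  0.04  ]
 [ 0.5207 -0.3584  0.04  ]] 0.0701826936477641
0.10974673240122555 101.28258836486867
origin [ 0.47553859 -0.3114564 ] [ 0.47548904 -0.31120802]
(array([ 0.5157, -0.357 ,  0.0503]), array([ 0.5189, -0.3553,  0.0503])) (array([ 0.4909, -0.3837,  0.0637]), array([ 0.49  , -0.3834,  0.0635])) (array([ 4.636e-01, -2.582e-01,  2.000e-04]), array([ 4.648e-01, -2.575e-01,  2.000e-04]))
```

Call:
send_rows(xyz=[[0,0,-0.025],[0,0,-0.025],[0,0,-0.025],[0,0,-0.025],[0,0,-0.025],[0,0,-0.025],[0,0,-0.025],[0,0,-0.02],[0,0,-0.015],[0,0,-0.01],[0,0,0],[0,0,0]], delta_rot=[[-3.9,-0.8,0],[-3.9,-0.8,0],[-3.9,-0.8,0],[0,0,0],[0,0,0],[0,0,0],[0,0,0],[0,0,0],[0,0,0],[0,0,0],[0,0,0],[0,0,0]])

```text
clock: 2.55
position: [0.4768, -0.3305, 0.0116]
ee_rot: [0.081, 0.633, 0.767, -0.065]
contact_force: [0.8, -1.0, -0.1]
width: 0.0852
gripper_force: 0.0
```

Call:
send_rows(xyz=[[0,0,0],[0,0,0],[0,0,0],[0,0,0],[0,0,0],[0,0,0]], delta_rot=[[0,0,0],[0,0,0],[0,0,0],[0,0,0],[0,0,0],[0,0,0]], gripper=0.055, force=40)

```text
clock: 3.15
position: [0.4774, -0.3308, 0.0126]
ee_rot: [0.082, 0.633, 0.767, -0.065]
contact_force: [-0.3, 1.0, 6.2]
width: 0.0673
gripper_force: 46.6
```

Call:
send_rows(xyz=[[0,0,0.002],[-0.002,0.01,0],[-0.002,0.015,0],[-0.001,0.02,0],[0.005,0.02,0],[0.008,0.02,0],[0.01,0.02,0],[0.01,0.02,0],[0.008,0.02,0],[0.004,0.015,0],[0,0,-0.002],[0,0,0]], delta_rot=[[0,0,0],[0,0,-1],[0,0,-1],[0,0,-1],[0,0,-1],[0,0,-1.5],[0,0,-1.5],[0,0,-1.5],[0,0,-1.5],[0,0,-1],[0,0,0],[0,0,0]])

```text
clock: 4.35
position: [0.5178, -0.1687, 0.0126]
ee_rot: [0.075, 0.704, 0.703, -0.072]
contact_force: [0.8, 6.2, 9.1]
width: 0.0671
gripper_force: 47.1
```

```bash
python3 - <<'E'
from h import *
grab('scene','scene2')
E
```

```text
(no output)
```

View pics/scene2.png

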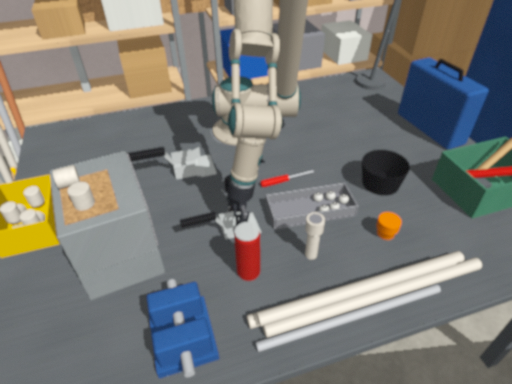

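Scene: the scoop is out, its black handle at (197,220) clear of the cabinet. Now release and look before taking the handle.

Call:
send_rows(xyz=[[0,0,0],[0,0,0],[0,0,0],[0,0,0],[0,0,0],[0,0,0.01],[0,0,0.02],[0,0,0.03],[0,0,0.03],[0,-0.01,0.04],[0,-0.03,0.04],[0,-0.037,0.02]], delta_rot=[[0,0,0],[0,0,0],[0,0,0],[0,0,0],[0,0,0],[0,0,0],[0,0,0],[0,0,0],[0,0,0],[4,0,0],[4,0,0],[4,0,0]], gripper=0.085)

```text
clock: 5.6
position: [0.5184, -0.2474, 0.2068]
ee_rot: [0.003, 0.706, 0.708, 0.004]
contact_force: [1.5, -0.9, -0.2]
width: 0.0852
gripper_force: 0.0
```

```bash
python3 - <<'E'
from h import *
im=grab('wrist','wrist3');grab('top')
E
```

```text
(no output)
```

View pics/wrist3.png

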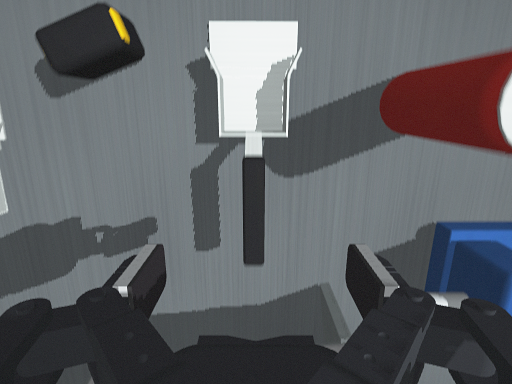

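Wrist picture: the scoop stands flat and free, lip at (209–298,21), back wall at (220–288,135), handle from (254,157) to (253,264), with the tool about in line.

```bash
python3 - <<'E'
from h import *
im=load('wrist');W=cloud(im)
print('handle z',np.nanmedian(W[165:255,248:260,2]))
h=onplane(im,[(254,157.5),(253,264)],.085);l=onplane(im,[(209,21),(298,21)],.002);w=onplane(im,[(219.5,136),(288.5,135)],.04)
print(h.round(4),np.linalg.norm(h[0]-h[1]),l.mean(0).round(4),w.mean(0).round(4))
d=(l-w).mean(0)[:2];print('yaw',np.degrees(np.arctan2(d[1],d[0])));d/=np.linalg.norm(d);o=(l.mean(0)[:2]-.055*d+w.mean(0)[:2]+.055*d)/2
print('origin',o,'grasp -95',o-.095*d, 'from handle',h[0,:2]+(h[1]-h[0])[:2]*25/105)
E
```

```text
handle z 0.08572600011888326
[[ 0.5173 -0.2204  0.085 ]
 [ 0.5163 -0.3234  0.085 ]] 0.10294724481847253 [ 0.5173 -0.0946  0.002 ] [ 0.5176 -0.2057  0.04  ]
yaw 90.1214020023696
origin [ 0.51744999 -0.15014126] grasp -95 [ 0.51765128 -0.24514105] from handle [ 0.51705323 -0.24494489]
```

Call:
send_rows(xyz=[[0,0.001,-0.025],[0,0,-0.025],[0,0,-0.025],[0,0,-0.025],[0,0,-0.02],[0,0,-0.02],[0,0,-0.01],[0,0,0],[0,0,0]], delta_rot=[[0,0,0],[0,0,0],[0,0,0],[0,0,0],[0,0,0],[0,0,0],[0,0,0],[0,0,0],[0,0,0]])

```text
clock: 6.6
position: [0.517, -0.2463, 0.0519]
ee_rot: [0.001, 0.708, 0.707, 0.001]
contact_force: [0.6, -0.8, 0.2]
width: 0.0851
gripper_force: 0.0
```

Call:
send_rows(xyz=[[0,0,0],[0,0,0],[0,0,0],[0,0,0],[0,0,0],[0,0,0],[0,0,0],[0,0,0],[0,0,0]], delta_rot=[[0,0,0],[0,0,0],[0,0,0],[0,0,0],[0,0,0],[0,0,0],[0,0,0],[0,0,0],[0,0,0]], gripper=0.0, force=110)

```text
clock: 7.5
position: [0.517, -0.2465, 0.0517]
ee_rot: [0.001, 0.708, 0.706, 0.001]
contact_force: [1.1, -0.5, 3.8]
width: 0.0187
gripper_force: 107.4
```

Call:
send_rows(xyz=[[0,0,0.01],[0,0,0.02],[0,0,0.025],[0,0,0.025],[-0.002,0.022,0],[-0.002,0.025,0],[-0.002,0.025,0],[-0.002,0.025,0],[-0.002,0.025,0],[-0.002,0.025,0],[-0.002,0.02,0],[0,0.01,0]], delta_rot=[[0,0,0],[0,0,0],[0,0,0],[0,0,0],[0,0,-0.9],[0,0,-0.9],[0,0,-0.9],[0,0,-0.9],[0,0,-0.9],[0,0,-0.9],[0,0,-0.9],[0,0,0]])

```text
clock: 8.7
position: [0.5012, -0.0675, 0.131]
ee_rot: [-0.001, 0.745, 0.667, 0.0]
contact_force: [0.1, 0.5, -2.3]
width: 0.0189
gripper_force: 107.6
```

Call:
send_rows(xyz=[[0,0,0],[0,0,0]], delta_rot=[[0,0,0],[0,0,0]])

```text
clock: 8.9
position: [0.5028, -0.0699, 0.1313]
ee_rot: [0.001, 0.745, 0.667, 0.001]
contact_force: [-0.2, -0.7, -2.0]
width: 0.0187
gripper_force: 107.6
```

```bash
python3 - <<'E'
from h import *
im=grab('wrist','wrist4');grab('top');grab('scene')
print(readout.get_state()['position'])
E
```

```text
[ 0.50282478 -0.0702214   0.13126274]
```

View pics/wrist4.png

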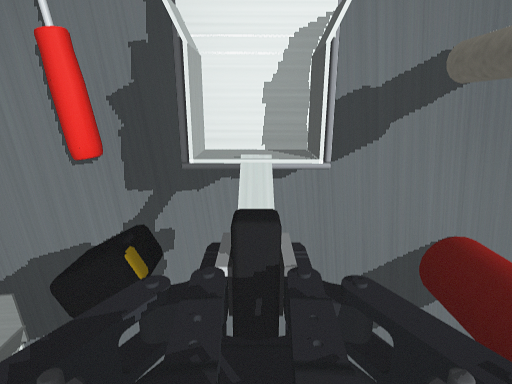

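Wrist picture: the bowl is held level over the trough. The back-wall top is at (190–326,160), and the trough's near rim shows just outside it at (183–331,165), so the bowl looks centred.

```bash
python3 - <<'E'
from h import *
im=load('wrist');W=cloud(im)
e=onplane(im,[(183,166),(331,166)],.044);print('trough end',e.round(4),np.linalg.norm(e[0]-e[1]))
C=np.array([.520,.0888]);th=np.radians(83.8);t=np.array([np.cos(th),np.sin(th)]);n=np.array([-t[1],t[0]])
for nm in('wrist','top','scene'):
    X=cloud(load(nm)); P=(X[...,:2]-C); a=P@t;b=P@n;z=X[...,2]
    s=(a>-.10)&(a<-.02)&(abs(b)<.03)&(z>.06)&(z<.11)
    A=np.c_[a[s],b[s],np.ones(s.sum())];r=np.linalg.lstsq(A,z[s],rcond=None)[0] if s.sum()>20 else None
    print(nm,s.sum(),'floor plane slope a,b,const',r)
    s=(z>.041)&(z<.048)&(abs(a)<.15)&(abs(b)<.07)
    print('  trough rim a',np.percentile(a[s],[.5,99.5]).round(4),'b',np.percentile(b[s],[.5,99.5]).round(4))
    s=(z>.095)&(z<.14)&(a>-.13)&(a<0)&(abs(b)<.07)
    if s.sum():print('  scoop b range',np.percentile(b[s],[1,99]).round(4),'a',np.percentile(a[s],[1,99]).round(4))
    if nm!='wrist':
        s=(z>.027)&(z<.04)&(abs(b)<.047)&(a>-.12)&(a<.125)
        nn,l,st,ce=cv2.connectedComponentsWithStats(s.astype(np.uint8))
        print('  balls',[(a[l==i].mean().round(3),b[l==i].mean().round(3),st[i,4]) for i in range(1,nn) if st[i,4]>25])
E
```

```text
trough end [[ 0.4501 -0.0378  0.044 ]
 [ 0.562  -0.0504  0.044 ]] 0.11262047398766385
wrist 12748 floor plane slope a,b,const [-0.00263814 -0.00281122  0.0816699 ]
  trough rim a [-0.1363 -0.0234] b [-0.0564  0.0573]
  scoop b range [-0.0412  0.0414] a [-0.1283 -0.0428]
top 421 floor plane slope a,b,const [ 0.00406817 -0.00901781  0.08193022]
  trough rim a [-0.1346  0.135 ] b [-0.0561  0.0577]
  scoop b range [-0.0436  0.0374] a [-0.1232 -0.0374]
  balls [(np.float64(0.071), np.float64(-0.02), np.int32(77)), (np.float64(0.034), np.float64(-0.025), np.int32(72)), (np.float64(0.111), np.float64(0.007), np.int32(77)), (np.float64(0.076), np.float64(0.031), np.int32(79)), (np.float64(0.034), np.float64(0.034), np.int32(80))]
scene 203 floor plane slope a,b,const [-0.06030163  0.14369559  0.07745168]
  trough rim a [-0.1353  0.1345] b [-0.0616  0.0553]
  scoop b range [-0.0472  0.0414] a [-0.1263 -0.038 ]
  balls [(np.float64(0.075), np.float64(0.025), np.int32(38)), (np.float64(0.033), np.float64(0.027), np.int32(40)), (np.float64(0.111), np.float64(-0.001), np.int32(40)), (np.float64(0.069), np.float64(-0.027), np.int32(42)), (np.float64(0.034), np.float64(-0.031), np.int32(40))]
```

Call:
send_rows(xyz=[[0.001,0.008,-0.01],[0,0,-0.015],[0,0,-0.015],[0,0,-0.012],[0,0,-0.01],[0,0,-0.006],[0,0,-0.004],[0,0,0],[0,0,0]], delta_rot=[[0,0,0],[0,0,0],[0,0,0],[0,0,0],[0,0,0],[0,0,0],[0,0,0],[0,0,0],[0,0,0]])

```text
clock: 9.95
position: [0.504, -0.0614, 0.0597]
ee_rot: [0.001, 0.746, 0.666, 0.001]
contact_force: [0.4, 0.0, -2.1]
width: 0.0184
gripper_force: 107.6
```

Call:
send_rows(xyz=[[0,0,-0.002],[0,0,0]], delta_rot=[[0,0,0],[0,0,0]])

```text
clock: 10.15
position: [0.5037, -0.0613, 0.0575]
ee_rot: [0.001, 0.746, 0.666, 0.001]
contact_force: [-1.1, 0.9, -2.3]
width: 0.0188
gripper_force: 107.6
```

Call:
send_rows(xyz=[[0,0,-0.0015],[0,0,0],[0,0,0]], delta_rot=[[0,0,0],[0,0,0],[0,0,0]])

```text
clock: 10.45
position: [0.5041, -0.0615, 0.0567]
ee_rot: [0.001, 0.745, 0.667, 0.001]
contact_force: [-1.5, -1.0, 5.0]
width: 0.0188
gripper_force: 108.6
```

Call:
send_rows(xyz=[[0.0009,0.008,0],[0.0009,0.008,0],[0.0009,0.008,0],[0.0009,0.008,0],[0.0009,0.008,0],[0.0009,0.008,0],[0.0009,0.008,0],[0.0009,0.008,0],[0.0009,0.008,0],[0.0009,0.008,0],[0.0009,0.008,0],[0.0009,0.008,0]], delta_rot=[[0,0,0],[0,0,0],[0,0,0],[0,0,0],[0,0,0],[0,0,0],[0,0,0],[0,0,0],[0,0,0],[0,0,0],[0,0,0],[0,0,0]])

```text
clock: 11.65
position: [0.5155, 0.0337, 0.0569]
ee_rot: [0.002, 0.745, 0.667, 0.001]
contact_force: [-0.4, -5.4, 5.7]
width: 0.0184
gripper_force: 108.7
```

```bash
cat > balls.py <<'E'
from h import *
def show(save=None):
    C=np.array([.520,.0888]);th=np.radians(83.8);t=np.array([np.cos(th),np.sin(th)]);n=np.array([-t[1],t[0]])
    for nm in('top','scene','wrist'):
        im=grab(nm); X=cloud(im); P=(X[...,:2]-C); a=P@t;b=P@n
        hv=cv2.cvtColor(im['color'],cv2.COLOR_RGB2HSV)
        if nm=='wrist' and save: cv2.imwrite('pics/'+save+'.png',cv2.cvtColor(im['color'],cv2.COLOR_RGB2BGR))
        if nm=='top' and save:
            c=im['color'][110:210,40:290];cv2.imwrite('pics/'+save+'t.png',cv2.cvtColor(cv2.resize(c,None,fx=3,fy=3,interpolation=cv2.INTER_CUBIC),cv2.COLOR_RGB2BGR))
    w=cv2.imread('pics/'+save+'.png');tt=cv2.imread('pics/'+save+'t.png')
    w=cv2.resize(w,(400,300));tt=cv2.resize(tt,(750,300))
    cv2.imwrite('pics/'+save+'c.png',np.vstack([tt,np.hstack([w,np.zeros((300,350,3),np.uint8)])]))
    print(readout.get_state()['contact_force'],readout.get_state()['position'])
E
python3 -c "
from balls import *
show('b1')"
```

```text
[-0.2239451  -1.34031024  5.2586261 ] [0.51543251 0.03472383 0.05676253]
```

View pics/b1c.png

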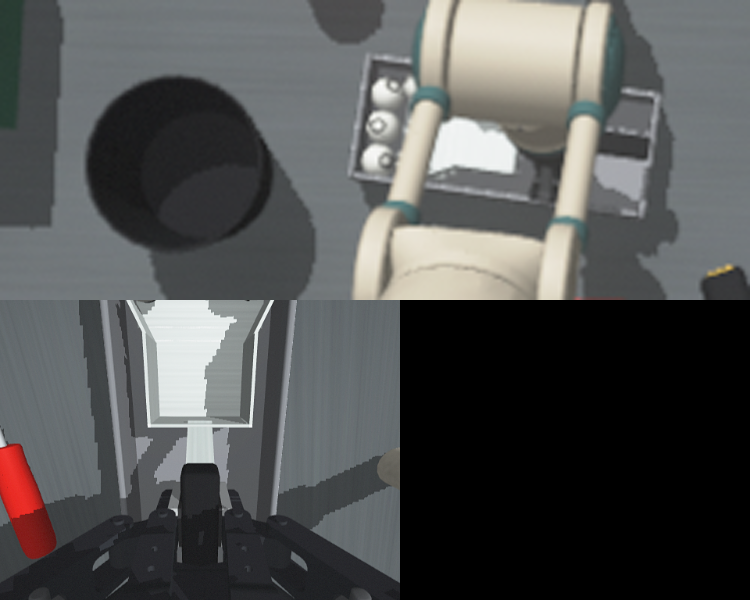

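Top part: three balls lie abreast against the end wall at (388,93), (383,126) and (378,160), with another going onto the lip at (408,85). The bucket at (180,163) is untouched. Wrist part: the bowl runs straight in the trough.

Call:
send_rows(xyz=[[0.0004,0.004,0],[0.0004,0.004,0],[0.0004,0.004,0],[0.0004,0.004,0],[0.0004,0.004,0],[0.0004,0.004,0],[0.0003,0.003,0],[0,0,0]], delta_rot=[[0,0,0],[0,0,0],[0,0,0],[0,0,0],[0,0,0],[0,0,0],[0,0,0],[0,0,0]])

```text
clock: 12.6
position: [0.5183, 0.061, 0.0569]
ee_rot: [0.002, 0.745, 0.667, 0.001]
contact_force: [-0.7, -3.5, 7.3]
width: 0.0186
gripper_force: 108.9
```

Call:
send_rows(xyz=[[0.0002,0.002,0],[0.0002,0.002,0],[-0.0001,-0.0009,-0.0015],[-0.0001,-0.0009,-0.0015],[-0.0001,-0.0009,-0.0015],[-0.0001,-0.0009,-0.0016],[-0.0001,-0.0009,-0.0016],[-0.0001,-0.0009,-0.0016],[-0.0001,-0.0009,-0.0016],[-0.0001,-0.0009,-0.0016],[-0.0001,-0.0009,-0.0017],[-0.0001,-0.0009,-0.0017]], delta_rot=[[0,0,0],[0,0,0],[1.99,-0.22,0],[1.99,-0.22,0],[1.99,-0.22,0],[1.99,-0.22,0],[1.99,-0.22,0],[1.99,-0.22,0],[1.99,-0.22,0],[1.99,-0.22,0],[1.99,-0.22,0],[1.99,-0.22,0]])

```text
clock: 13.8
position: [0.5167, 0.0564, 0.0395]
ee_rot: [-0.116, 0.734, 0.656, 0.131]
contact_force: [0.3, 0.1, -5.0]
width: 0.0182
gripper_force: 107.5
```

```bash
cat > find.py <<'E'
from h import *
C=np.array([.520,.0888]);th=np.radians(83.8);t=np.array([np.cos(th),np.sin(th)]);n=np.array([-t[1],t[0]])
def crop(nm,save,x0,x1,y0,y1,f):
    im=grab(nm);c=im['color'][y0:y1,x0:x1]
    c=cv2.cvtColor(cv2.resize(c,None,fx=f,fy=f,interpolation=cv2.INTER_CUBIC),cv2.COLOR_RGB2BGR)
    return c
def tile(save):
    a=crop('top','',120,300,110,210,2.2);b=crop('scene','',230,430,140,240,2.0);w=crop('wrist','',0,512,0,384,.78)
    H=np.zeros((max(a.shape[0]+b.shape[0],w.shape[0]),max(a.shape[1],b.shape[1])+w.shape[1],3),np.uint8)
    H[:a.shape[0],:a.shape[1]]=a;H[a.shape[0]:a.shape[0]+b.shape[0],:b.shape[1]]=b;H[:w.shape[0],-w.shape[1]:]=w
    cv2.imwrite('pics/'+save+'.png',H);print(H.shape)
    s=readout.get_state();print(s['clock'],s['contact_force'].round(1),s['position'].round(4))
E
python3 - <<'E'
from find import *
tile('t1')
E
```

```text
(420, 799, 3)
13.95 [ 1. -0. -1.] [0.5165 0.0561 0.0395]
```

```bash
cat > hm.py <<'E'
from find import *
from scipy.spatial.transform import Rotation as R
def hmap(grabit=True,names=('wrist','top','scene')):
    s=readout.get_state();q=s['ee_rot'];M=R.from_quat(np.r_[q[1:],q[0]]).as_matrix()
    G=np.full((16,15),np.nan)
    for nm in names:
        X=cloud(grab(nm) if grabit else load(nm)).reshape(-1,3)
        p=(X-s['position'])@M;S=np.c_[p[:,0]-.0965,-p[:,1],.0517-p[:,2]]
        i=np.floor((S[:,0]+.06)/.008);j=np.floor((S[:,1]+.06)/.008)
        k=(i>=0)&(i<16)&(j>=0)&(j<15)&(S[:,2]<.06)&(S[:,2]>-.03)
        for a,b,z in zip(i[k].astype(int),j[k].astype(int),S[k,2]):
            G[a,b]=np.nanmax([G[a,b],z])
    for a in range(15,-1,-1): print('x%4d '%(a*8-56),' '.join('  .' if np.isnan(g) else '%3d'%round(g*1000) for g in G[a]))
    print('y      ',' '.join('%3d'%(b*8-56) for b in range(15)))
E
python3 - <<'E'
from hm import *
hmap(False)
E
```

```text
x  64   -1   4   1   4   5   1  -1   4   2   0   3   2   1   4   2
x  56    0   2   6   5   3   7   4   7   4   4   4   3   6   1   5
x  48    8   5   5   5   5   7   5   2   7   6   4   4   5   5   6
x  40    9   4   5   6   5   5   6   6   7  19  30  23  18   8   9
x  32   14  13   6   6   8   5   5   6  23  30  33  32  31   4  14
x  24   16  36  35   5   5   5   4   7  28  33  34  35  34  34  15
x  16   19  18  36   4  20  27  29   4  28  36  34  34  36   4  22
x   8   21  20  36  35  31  32  36  30  33  30  30  36  35  20  21
x   0   24  23  34  42  35  35  35  33  33  36  32  43 -15  23  26
x  -8   31  26  41  42  34  36  36  31  35  38  34  41 -14  21  28
x -16   33  29  43  43  31  33  32  26  32  33  32  42 -10  27  33
x -24   35  34  33  42  30  32  29  21  29  32  32  42  -8  28  33
x -32   39  35  39  42  36  35  33  28  33  35  35  42  -3  34  38
x -40   39  37  23  42  33  34  33  28  33  36  35  45  -4  33  39
x -48   42  41  32  43  40  35  42  44  41  35  43  44   1  38  43
x -56   45  45   4  41  42  42  54  54  53  42  42  42   6  40  46
y       -56 -48 -40 -32 -24 -16  -8   0   8  16  24  32  40  48  56
```

The height map, in scoop axes, shows all five balls in the bowl: two at the back, two in the middle, one on the flare at x≈28, y≈26. Lift gently at the same tilt.

Call:
send_rows(xyz=[[0,-0.001,0.004],[0,-0.001,0.008],[0,0,0.012],[0,0,0.016],[0,0,0.018],[0,0,0.018],[0,0,0.016],[0,0,0.012],[0,0,0.008],[0,0,0],[0,0,0],[0,0,0]], delta_rot=[[0,0,0],[0,0,0],[0.99,-0.11,0],[0.99,-0.11,0],[0.99,-0.11,0],[0,0,0],[0,0,0],[0,0,0],[0,0,0],[0,0,0],[0,0,0],[0,0,0]])

```text
clock: 15.15
position: [0.5159, 0.0549, 0.1511]
ee_rot: [-0.133, 0.731, 0.653, 0.149]
contact_force: [0.6, -0.2, -3.6]
width: 0.0186
gripper_force: 107.6
```

```bash
python3 - <<'E'
from hm import *
hmap(True)
tile('t2')
E
```

```text
x  64    .   .   .   .   .   .   .   .   .   .   .   .   .   .   .
x  56    .   1   4   4   4   2   4   1   5   5   4   2   4   2   .
x  48    .   2   5   4   4   7   4   5   5   5   6   6   3   0   .
x  40    .  -1   4   5   5   4   8   7   7  20  27  27   5   1   .
x  32    .   2   6   4   4   3   5   5  29  30  32  32  24   0   .
x  24    .  33  35   4   6   8   5   5  28  32  37  34  35  34   .
x  16    .  32  36   5   4   4   5   4  23  33  34  35  35   4   .
x   8    .   1  35  37  28  30  31  18  28  28  30  35  37   3   .
x   0    .   .  40  42  35  34  35  28  33  34  35  41  34   .   .
x  -8    .   .  35  41  34  35  34  32  34  34  33  42   .   .   .
x -16    .   .  41  42  33  32  32  31  31  33  32  41   .   .   .
x -24    .   .  42  42  29  32  30  24  29  31  30  42   .   .   .
x -32    .   .  29  41  35  34  34  31  33  36  34  41   .   .   .
x -40    .   .  40  42  33  35  35  30  33  35  35  42   .   .   .
x -48    .   .  40  42  44  39  39  41  37  40  38  42   .   .   .
x -56    .   .  42  41  42  42  54  53  57  43  41  41   .   .   .
y       -56 -48 -40 -32 -24 -16  -8   0   8  16  24  32  40  48  56
(420, 799, 3)
15.45 [ 1.1  0.1 -2.5] [0.5164 0.0547 0.1516]
```

Call:
send_rows(xyz=[[-0.0018,0.004,0],[-0.0036,0.008,0],[-0.0054,0.012,0],[-0.0067,0.015,0],[-0.0072,0.016,0],[-0.0072,0.016,0],[-0.0072,0.016,0],[-0.0067,0.015,0],[-0.0054,0.012,0],[-0.0036,0.008,0],[-0.0022,0.005,0],[0,0,0]], delta_rot=[[0,0,0],[0,0,0],[0,0,0],[0,0,0],[0,0,0],[0,0,0],[0,0,0],[0,0,0],[0,0,0],[0,0,0],[0,0,0],[0,0,0]])

```text
clock: 16.65
position: [0.4591, 0.1823, 0.152]
ee_rot: [-0.133, 0.73, 0.653, 0.149]
contact_force: [0.1, 0.4, -3.2]
width: 0.0186
gripper_force: 107.6
```

```bash
python3 - <<'E'
from hm import *
tile('t3')
s=readout.get_state();q=s['ee_rot'];M=R.from_quat(np.r_[q[1:],q[0]]).as_matrix()
print('lip',s['position']+M@np.array([.1515,0,.0517]))
X=cloud(load('top'));m=(X[...,2]>.08)&(X[...,2]<.095)&(X[...,1]>.27)&(X[...,1]<.47)&(X[...,0]>.38)&(X[...,0]<.58)
print(cv2.minEnclosingCircle(X[m][:,:2].astype(np.float32)))
E
```

```text
(420, 799, 3)
16.8 [-0.6 -0.1 -3.2] [0.4601 0.1813 0.1519]
lip [0.47804432 0.33997468 0.16366479]
((0.4803523123264313, 0.3710821270942688), 0.07818090170621872)
```

View pics/t3.png

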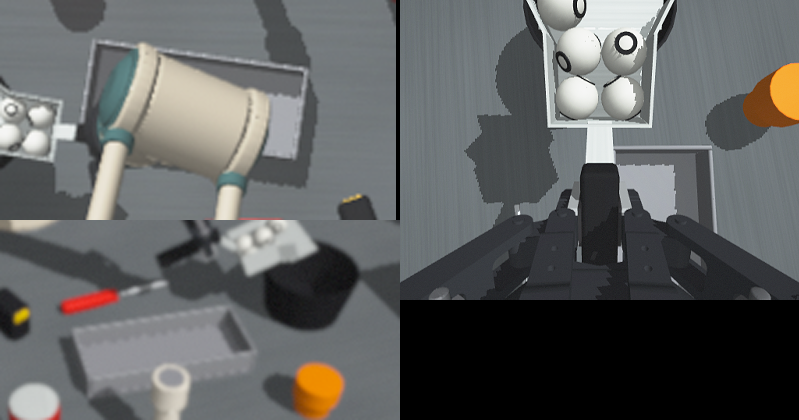

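All five balls are in the bowl, at wrist-part pixels (565,8), (578,50), (625,48), (577,98) and (622,98). The trough is empty and the lip is over the bucket, so now tip them in about the lip.

Call:
send_rows(xyz=[[0,0.0003,0.0032],[0,0.0003,0.0032],[0,0.0003,0.0032],[0.0003,0.0024,0.0027],[0.0003,0.0024,0.0027],[0.0003,0.0024,0.0027],[0.0005,0.005,0.005],[0.0005,0.005,0.005],[0.0005,0.005,0.005],[0.0005,0.005,0.005],[0,0,0],[0,0,0]], delta_rot=[[-3.81,0.41,0],[-3.81,0.41,0],[-3.81,0.41,0],[-3.81,0.41,0],[-3.81,0.41,0],[-3.81,0.41,0],[-3.98,0.43,0],[-3.98,0.43,0],[-3.98,0.43,0],[-3.98,0.43,0],[0,0,0],[0,0,0]])

```text
clock: 18.0
position: [0.4625, 0.2101, 0.1892]
ee_rot: [0.093, 0.738, 0.66, -0.102]
contact_force: [-0.9, 0.3, -2.4]
width: 0.0189
gripper_force: 107.8
```

Call:
send_rows(xyz=[[0.0008,0.0073,0.0071],[0.0008,0.0073,0.0071],[0.0008,0.0073,0.0071],[0.0008,0.0073,0.0071],[0.0008,0.0073,0.0071],[0.0008,0.0073,0.0071],[0,0,0],[0,0,0],[0,0,0],[0,0,0]], delta_rot=[[-3.65,0.4,0],[-3.65,0.4,0],[-3.65,0.4,0],[-3.65,0.4,0],[-3.65,0.4,0],[-3.65,0.4,0],[0,0,0],[0,0,0],[0,0,0],[0,0,0]])

```text
clock: 19.0
position: [0.4672, 0.2525, 0.2327]
ee_rot: [0.218, 0.705, 0.63, -0.24]
contact_force: [-0.5, -0.4, -2.2]
width: 0.0183
gripper_force: 107.9
```

```bash
python3 - <<'E'
from hm import *
hmap(True)
s=readout.get_state();q=s['ee_rot'];M=R.from_quat(np.r_[q[1:],q[0]]).as_matrix()
print('lip',s['position']+M@np.array([.1515,0,.0517]))
E
```

```text
x  64  -29   .   .   .   .   .   .   .   .   .   .   .   .   . -28
x  56  -22 -29   0   2   5   .   .   .   .   .   .   .   . -28   .
x  48  -13   3   2   2   2   .   .   .   .   .   .   .   .   . -16
x  40  -15   3 -27   .   .   .   .   .   .   .   .   . -24 -23 -16
x  32    .  19   3   4   3   4   4   4   3   4   5   4   4  23   .
x  24    .  33  34   5   4   4   4   4   4   4   5   4  34  34   .
x  16    .  15  36  29   5   5   4   4   4   5   5  31  36  23   .
x   8    .   2  35  35   4   4   4   4   4   4   4  36  36   2   .
x   0    .   .  38  41   5   4   4   4   5   4   4  42  34   .   .
x  -8    .   .  36  42   4   4   4   4   4   5   5  42  39   .   .
x -16    .   .  28  42   4   4   4   4   4   4   4  42   .   .   .
x -24    .   .  40  42   4   4   4   4   4   4   4  42   .   .   .
x -32    .   .  35  42   4   4   4   4   4   4   4  42   .   .   .
x -40    .   .  31  42   4   4   4   4   4   4   4  42   .   .   .
x -48    .   .  29  42  39  40  39  37  37  30  40  42  23   .   .
x -56    .   .  17  41  41  42  51  51  51  42  43  43   .   .   .
y       -56 -48 -40 -32 -24 -16  -8   0   8  16  24  32  40  48  56
lip [0.47744432 0.34016198 0.09870471]
```

Call:
send_rows(xyz=[[0,0,0.02],[0,0,0.02],[0,-0.02,0],[0,-0.03,0],[0,-0.03,0],[0,-0.03,0],[0,-0.03,0],[0,-0.03,0],[0,-0.03,0],[0,-0.03,0],[0,-0.03,0],[0,-0.03,0]], delta_rot=[[0,0,0],[0,0,0],[3.78,-0.41,0],[3.78,-0.41,0],[3.78,-0.41,0],[3.78,-0.41,0],[3.78,-0.41,0],[3.78,-0.41,0],[3.78,-0.41,0],[3.78,-0.41,0],[3.78,-0.41,0],[3.78,-0.41,0]])

```text
clock: 20.35
position: [0.4662, -0.0378, 0.2728]
ee_rot: [0.001, 0.745, 0.667, 0.002]
contact_force: [1.2, 0.2, -2.0]
width: 0.0186
gripper_force: 107.8
```

Call:
send_rows(xyz=[[0.005,-0.02,-0.01],[0.005,-0.025,-0.015],[0.006,-0.025,-0.02],[0.006,-0.025,-0.02],[0.006,-0.025,-0.02],[0.006,-0.025,-0.02],[0.006,-0.025,-0.02],[0.006,-0.02,-0.02],[0.004,-0.009,-0.02],[0,0,-0.02],[0,0,0],[0,0,0]], delta_rot=[[0,0,0.8],[0,0,0.8],[0,0,0.8],[0,0,0.8],[0,0,0.8],[0,0,0.8],[0,0,0.8],[0,0,0.7],[0,0,0],[0,0,0],[0,0,0],[0,0,0]])

```text
clock: 21.55
position: [0.5167, -0.2353, 0.0874]
ee_rot: [0.0, 0.708, 0.707, 0.001]
contact_force: [0.5, 0.3, -1.7]
width: 0.0185
gripper_force: 107.8
```

```bash
python3 - <<'E'
from hm import *
s=readout.get_state();q=s['ee_rot'];M=R.from_quat(np.r_[q[1:],q[0]]).as_matrix()
print(s['position'].round(4),s['contact_force'].round(1));print(M.round(4)); print('origin',s['position']+M@np.array([.0965,0,.0517]))
t=cloud(grab('top'));X=cloud(grab('wrist'))
# scoop floor plane from wrist depth
o=s['position']+M@np.array([.0965,0,.0517])
m=(abs(X[...,0]-o[0])<.025)&(X[...,1]>o[1]-.04)&(X[...,1]<o[1]+.05)&(abs(X[...,2]-o[2])<.02)
P=X[m];r=np.linalg.lstsq(np.c_[P[:,:2]-o[:2],np.ones(len(P))],P[:,2],rcond=None)[0];print(len(P),'floor slopes',r)
# balls in bucket
im=load('top');a=cv2.cvtColor(im['color'],cv2.COLOR_RGB2HSV)
m=(np.hypot(t[...,0]-.48,t[...,1]-.37)<.12)&(a[...,2]>140)
n,l,st,ce=cv2.connectedComponentsWithStats(m.astype(np.uint8))
for i in range(1,n):
    if st[i,4]>8: print('white',ce[i].round(1),st[i,4],np.nanmedian(t[l==i],0).round(3))
m=(t[...,2]>.08)&(t[...,2]<.095)&(t[...,1]>.27)&(t[...,1]<.47)&(t[...,0]>.38)&(t[...,0]<.58)
print(cv2.minEnclosingCircle(t[m][:,:2].astype(np.float32)))
E
```

```text
[ 0.5167 -0.2353  0.0874] [ 0.5  0.3 -1.7]
[[ 0.0014  1.      0.002 ]
 [ 1.     -0.0014  0.0011]
 [ 0.0011  0.002  -1.    ]]
origin [ 0.51698237 -0.1387741   0.03579842]
11040 floor slopes [ 0.00503338 -0.0030039   0.0386729 ]
white [ 94.3 154. ] 24 [0.515 0.399 0.034]
white [119.8 159.7] 49 [0.501 0.328 0.035]
white [ 90.6 166.2] 46 [0.481 0.407 0.034]
white [ 92.1 177. ] 69 [0.452 0.402 0.033]
white [116.6 176.5] 78 [0.455 0.337 0.033]
((0.4805653691291809, 0.37096986174583435), 0.07870662957429886)
```

All five balls are in the bucket, which is unmoved. Set the scoop down.

Call:
send_rows(xyz=[[0,0,-0.012],[0,0,-0.012],[0,0,-0.008],[0,0,-0.003],[0,0,-0.001],[0,0,0],[0,0,0]], delta_rot=[[0,0,0],[0,0,0],[0,0,0],[0,0,0],[0,0,0],[0,0,0],[0,0,0]])

```text
clock: 22.35
position: [0.5163, -0.2351, 0.0516]
ee_rot: [-0.0, 0.707, 0.707, 0.001]
contact_force: [-4.7, 0.3, 4.4]
width: 0.0185
gripper_force: 108.9
```

On the bench. Release, then rise straight up.

Call:
send_rows(xyz=[[0,0,0],[0,0,0],[0,0,0],[0,0,0],[0,0,0],[0,0,0],[0,0,0.01],[0,0,0.02],[0,0,0.03],[0,0,0.04],[0,0,0.04],[0,0,0.02]], delta_rot=[[0,0,0],[0,0,0],[0,0,0],[0,0,0],[0,0,0],[0,0,0],[0,0,0],[0,0,0],[0,0,0],[0,0,0],[0,0,0],[0,0,0]], gripper=0.085)

```text
clock: 23.55
position: [0.5187, -0.2362, 0.216]
ee_rot: [0.004, 0.708, 0.707, 0.002]
contact_force: [0.0, -0.7, 0.1]
width: 0.0849
gripper_force: 0.0
```

```bash
python3 - <<'E'
from hm import *
X=cloud(grab('wrist','w9'));o=np.array([.5165,-.1386])
m=(abs(X[...,0]-o[0])<.025)&(X[...,1]>o[1]-.04)&(X[...,1]<o[1]+.05)&(abs(X[...,2])<.02)
P=X[m];r=np.linalg.lstsq(np.c_[P[:,:2]-o,np.ones(len(P))],P[:,2],rcond=None)[0];print(len(P),'floor slopes,z',r)
s=readout.get_state();print(s['position'],s['width'],s['contact_force'])
t=cloud(grab('top'));z=t[...,2]
for nm,c in(('can',(.683,-.171)),('socket',(.685,.016)),('reamer',(.685,.262)),('tape',(.369,-.121)),('screw',(.361,.074))):
    m=(abs(t[...,0]-c[0])<.06)&(abs(t[...,1]-c[1])<(.12 if nm=='screw' else .05))&(z>.012)
    print(nm,cv2.minAreaRect(t[m][:,:2].astype(np.float32))[0],np.percentile(z[m],98))
E
```

```text
4069 floor slopes,z [ 1.34091744e-03 -6.72750747e-05  2.74020054e-03]
[ 0.51981975 -0.23688339  0.21833699] 0.08489274556259843 [ 1.90571399 -0.20545321  1.83811536]
can (0.682748556137085, -0.17077955603599548) 0.1745919202168105
socket (0.6847612261772156, 0.015653351321816444) 0.1551035742586364
reamer (0.6851423978805542, 0.26204627752304077) 0.06745409049626959
tape (0.3689778745174408, -0.12124527990818024) 0.7084883904588277
screw (0.33626845479011536, 0.06985805183649063) 0.7669980110135708
```

View pics/w9.png

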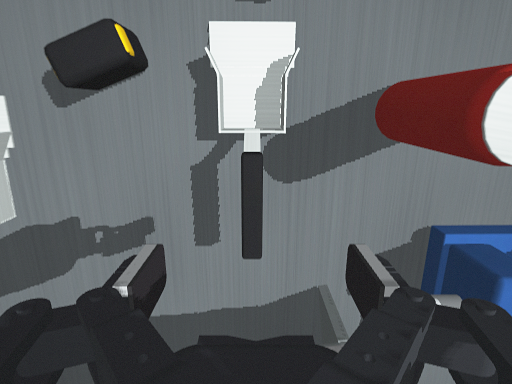

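The scoop stands flat and let go, with its bowl at (252,80) and handle at (252,205). The fingers are clear and the bystanders are in place.

```bash
python3 -c "
from rig import order
print(order.sign_off())"
```

```text
the job is handed in; nothing more can be done
None
```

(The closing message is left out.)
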